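Hang the parts bin on the tool board's keyhole screw

TASK

Hang the green parts bin on the brass-headed screw of the blue tool board: bring the round hole in the bin's back plate over the screw head until the plate lies flat on the board, then push the bin down until the screw is fully home at the end of the narrow slot, and let go so that it hangs straight. The screw is clamped somewhere along its rail, so feel for it gently - the bin's contact forces on the board and its screw must never add up to more than 60 N - and leave everything else on the bench where it is.

Things in the scene. Friction and masses are not known exactly. Their poses are not given: they have to be found in the camera images.
- bin: Loose green open-topped parts bin, 0.14 to 0.24 kg, on the bench. Origin: bottom centre of the BACK face of its back plate; +x from back plate to front wall, z up. Back plate 90 mm wide (y), 5 thick (x 0-5), 120 high, with a keyhole through it. Tray in front of it: 90 deep (x 0-90), 90 wide, 55 high, floor, side walls 4 thick, front wall 8 thick (x 82-90), empty.
- bin_wall (a point): Middle of the top edge of the bin's 8 mm front wall (bin frame 86, 0, 55 mm). Grasp the wall here from above, fingers closing along the bin's x, one finger inside the tray: 77 mm clear between front wall and back plate, 51 mm deep.
- bin_hole (a point): Centre of the keyhole's round (eight-sided) opening, 21 mm across, on the back face of the back plate (bin frame 0, 0, 82 mm). From it the slot, 10 mm wide, runs straight UP.
- slot_end (a point): Closed upper end of the bin's keyhole slot (bin frame 0, 0, 107.5 mm). Fully home it rests on the screw's shank: the bin is then upright and square to the board, its back on the face, its bottom 81 mm above the bench, 22 mm lower than with the hole centred on the screw.
- board: Fixed upright blue tool board, 200 mm wide (y), 230 high, 18 thick, on a steel foot behind it. Origin: bottom centre of its front face, on the bench; +x straight out of the front face (away from the robot), z up. A rail flush in the face carries one screw that sticks out along +x. If the plate meets the screw head instead of the hole it stops with its back 10 mm from the face.
- rail_mid (a point): Middle of the rail on the board's front face, 185 mm above the bench (board frame 0, 0, 185 mm). The screw is clamped at this height but anywhere up to 12 mm to either side (board y) of this point; its offset is not measured. Shank 7 mm diameter; brass head 16 mm diameter, 6 thick, its underside bevelled, from 4 to 10 mm in front of the face.
- board_top (a point): Middle of the board's top front edge, 230 mm up. The screw's head below it is sprung: it yields outward up to 4 mm (2 N to start, 2.5 N more per mm), so the 5 mm plate slides under it with a drag of roughly 3 to 12 N. Do not count on the bin's weight: push it down. At the stop a 15 N push at the front wall makes some 45 N of contact forces in all (levering).
- spool: Solder spool, 56 mm diameter, 46 high, standing; bystander. Origin: underside centre.
- spray: Spray can, 64 mm diameter, 190 high; bystander. Origin: underside centre.
- jar: Amber flux jar, 52 mm diameter, 65 high; bystander. Origin: underside centre.
- pot: Dark steel tip-cleaner pot, 70 mm diameter, 45 high; bystander. Origin: underside centre.
- driver: Red-handled screwdriver, about 200 mm long and under 35 mm high, lying on the bench; bystander. Origin: underside, mid-length.
- meter: Yellow multimeter lying flat, 150 x 75 x 35 mm; bystander. Origin: underside centre.
There are look-alikes about, which are no part of the job. Of the things shaped like the bin, the green one is meant.

How it is judged:
On the way, in this order (a step that is already met when the one before it is completed fails the run):
1. the bin is lifted clear of the bench (height (world z) of bin above 0.04 m), for 0.2 s.
2. the screw head is through the round hole: the plate lies flat on the board with the hole at the screw's height (x of bin_hole in the frame of board between -0.004 and 0.005 m and y of bin_hole in the frame of rail_mid between -0.018 and 0.018 m and z of bin_hole in the frame of rail_mid between -0.01 and 0.006 m), for 0.05 s.
At the end, for the whole second after the job is handed in: The bin hangs on the screw, let go and at rest, fully home: its bottom 81 mm (within 3 mm) above the bench, its back plate within 4 mm of the board's face, upright and square to the board within 0.1 rad (z of bin in the frame of board between 0.078 and 0.084 m and x of bin_hole in the frame of board between -0.004 and 0.004 m and y of bin_hole in the frame of rail_mid between -0.018 and 0.018 m and angle between bin's own z axis and vertical below 0.1 rad and angle between the x axis of bin and the x axis of board, either way round below 0.1 rad and contact force between bin and the fingers below 0.1 N and linear speed of bin below 0.02 m/s); the robot touches nothing.
It fails at once if the bin's contact forces on the board and its screw add up to more than 60 N (contact force between bin and board above 60 N).
It fails at once if a bystander is moved more than 30 mm (distance of any of spool, spray, jar, pot, driver, meter from where it was at the start of the episode above 0.03 m).
It also fails if it takes over 72 s, if anything falls off the work surface, if the arm or the gripper's body presses on something with over 40 N, if the wrist force passes 120 N, or if a joint passes its speed limit or range.

ROBOT

A 6-joint arm with a two-finger parallel gripper is mounted at the origin on the work surface. World frame = base frame: x ahead of the robot, y to its left, z up, the work surface at z = 0. Lengths are in m, angles in rad, forces in N, time in s.
With the tool pointing down it reaches from about 0.425 to 0.95 m from the base axis. Payload 3.5 kg.
Tool frame: the origin (TCP) lies between the finger pads; the fingertips stand 22 mm ahead of it and the grasp point (between the pads) lies 3 mm ahead of it (ctrl.nose_length is the z of the fingertips in the tool frame, in m); z points along the fingers, y is the line along which they close (so a half turn about z gives the same grasp; the last joint's range is limited). The gripper opens to 85 mm and grips with 20 to 120 N. Pads are 22 mm wide; open, the fingers measure 114 mm over their backs; the gripper's body (76 mm by 85 mm) begins 54 mm behind the grasp point. The pads swing forward as they close: fully open they stand 13 mm farther back than shut.
Start: joints at [1.078, 0.286, 1.577, -0, 1.279, -0.15], TCP at [0.227, 0.636, 0.253] pointing down, gripper open.
Joint ranges: [-2.77, 2.77], [-0.9, 2.22], [0.21, 2.48], [-1.53, 4.67], [0.24, 2.81], [-2.84, 2.84]. Speed limits (rad/s): [2.79, 2.79, 3.14, 3.14, 3.14, 3.14].

INTERFACE

Orientations are given as a unit quaternion [x, y, z, w].
In Python, from plant import ctrl gives the robot as it stands. The module is installed in compiled form; this text tells all that it offers.
- The arm moves only by the tool send_rows, never from a script. Its argument "rows" is text: rows parted by semicolons, each of 7 numbers parted by spaces: the turn, a rotation vector about the tool's x, y, z in shares of 180 degrees (1.0 is 180 degrees), then the shift along the tool's x, y, z in parts of the range, where 1.0 means 750 mm, then the opening, from -1 (shut) to 1 (fully open). A call has 1 to 8 rows; each row is the pose to reach, as a shift and turn from the pose commanded when the call began, along the tool's axes at that moment; what a row does not reach only later rows make up. A row lasts 1/8 s, in which the tool goes at most 62.5 mm and 10.7 degrees, less where a joint would pass 70% of its speed; a pose out of reach is approached as far as the arm can. No shift or turn number may pass 1 either way. A call with a gripper value outside its range is refused whole. The fingers move at their own pace and stop on an object; "grip_force" is the grip in N (left out, the last holds). Time passes only in rows, so rows that repeat a pose let the fingers close. It gives the time, the measured TCP pose, the force, the opening and the grip force at its end, in the units of the state.
- ctrl.get_state(): the state, without advancing time (a new reading comes with each control period).
- ctrl.read_camera(name): name is "side" or "top" or "wrist"; returns a dict with "color" (480x640x3 uint8, red, green, blue), "fx", "fy", "cx", "cy" (pixels), "D" ([k1, k2, p1, p2, k3] as OpenCV has them; the pictures are not rectified), "extrinsics" (4x4, takes a point from world to camera coordinates). Camera axes: x right, y down, z forward; pixel columns grow to the right and rows downward; lengths in m; the calibration is good to about 2 mm. A picture is of the moment at which its call begins. There is no depth.
- ctrl.sign_off(): hands the job in; it is judged then, once.
Trained networks look in a picture, given as the dict that the camera call returned (one of the last four; its "shot" number tells which), for a name from the list of things; names that differ only in an ending like _2 or _b are one class to them, and where a whole thing is asked for, a point or a joint stands for the part that bears it (a point fixed in the world has none). Each returns a list of dicts, best first, with "p" (0 to 1); they miss things now and then, are a little off and sometimes report something else, mostly with a low value. They report only what shows in the picture. A call takes as long as a camera call. They do not tell look-alikes from the thing itself.
- ctrl.look_for(picture, target): "position" ([x, y, z] in m, in the coordinates of the camera as it stood for that picture, good to about 4 mm: the middle of the surface that is visible of it).
The state is a dict: "time": time; "qpos": joint angles; "dq": joint speeds; "joint_efforts": joint torques, N m; "eef_pos": TCP position; "tcp_rot": TCP orientation; "contact_force": force on the tool from outside, world axes, zero at the start; "wrist_torque": the same for the moment, N m; "opening": opening from 0.0 (shut) to 1.0 (fully open); "finger_force": force on a finger pad.
Only numpy, scipy, OpenCV 4.12 (cv2) and the standard library are available. Lean on these libraries where they do the work, as an engineer would, in place of code of your own. Each camera call takes 0.05 s, during which the arm holds its last target. There are 200 camera calls.

## Working session

There is one attempt and no reset: what is moved stays moved. The work goes in short steps, Python scripts to look and compute and a tool call to move; the robot and the scene stay as the last step left them, time stands still between calls to the robot, and variables do not carry over. Pictures are saved under pics/ and viewed, at most 10 in all, crops included, and the job is handed in when it is done.

Besides the shell and the picture viewer there is one more tool, called after "Emit:" as name(argument=value, ...) on one line, values as JSON. send_rows: Moves the arm, as the interface text tells. Its arguments: {"type":"object","properties":{"rows":{"type":"string"},"grip_force":{"type":"number"}},"required":["rows"]}

```bash
mkdir -p pics
cat > h.py <<'E'
import numpy as np, cv2
from plant import ctrl
from scipy.spatial.transform import Rotation as R
def w(pic,p):
    T=np.linalg.inv(np.array(pic["extrinsics"])); return T[:3,:3]@np.array(p)+T[:3,3]
def save(pic,name): cv2.imwrite("pics/"+name,cv2.cvtColor(pic["color"],cv2.COLOR_RGB2BGR))
def K(p): return np.array([[p["fx"],0,p["cx"]],[0,p["fy"],p["cy"]],[0,0,1.]])
def proj(p,X):
    E=np.array(p["extrinsics"]); return cv2.projectPoints(np.array(X,float).reshape(-1,3),cv2.Rodrigues(E[:3,:3])[0],E[:3,3],K(p),np.array(p["D"],float))[0].reshape(-1,2)
def ray(p,uv):
    u=cv2.undistortPoints(np.array(uv,float).reshape(-1,1,2),K(p),np.array(p["D"],float)).reshape(-1,2)
    T=np.linalg.inv(np.array(p["extrinsics"])); d=np.c_[u,np.ones(len(u))]@T[:3,:3].T
    return T[:3,3],d
def atz(p,uv,z):
    o,d=ray(p,uv); return o+d*((z-o[2])/d[:,2])[:,None]
E
python3 - <<'E'
from h import *
np.set_printoptions(precision=4,suppress=True)
s=ctrl.get_state(); print(s); print(ctrl.nose_length)
for n in ("top","side"):
    p=ctrl.read_camera(n); save(p,n+"0.png"); print(n,np.linalg.inv(np.array(p["extrinsics"])))
    for t in ("bin","bin_wall","bin_hole","board","rail_mid","board_top","slot_end","spool","spray","jar","pot","driver","meter"):
        try:
            for r in ctrl.look_for(p,t)[:3]: print(t,round(r["p"],2),w(p,r["position"]),proj(p,w(p,r["position"]))[0])
        except Exception as e: print(t,e)
E
```

```text
{'time': 0.0, 'qpos': array([ 1.078 ,  0.2871,  1.5782,  0.    ,  1.2786, -0.15  ]), 'dq': array([-0.0013,  0.0026, -0.0007,  0.0003,  0.001 ,  0.0008]), 'joint_efforts': array([ -0.0012, -40.5966, -29.2632,  -0.0002,   0.0057,   0.    ]), 'eef_pos': array([0.2266, 0.6352, 0.252 ]), 'tcp_rot': array([ 0.1706,  0.9853, -0.0011, -0.0004]), 'contact_force': array([-0.2897, -0.3736, -0.2653]), 'wrist_torque': array([0.0215, 0.003 , 0.0344]), 'finger_force': 0.0, 'opening': 0.998691785383249}
0.022
top [[ 0.0248 -0.9828  0.1831  0.3085]
 [-0.9997 -0.0243  0.0049 -0.0341]
 [-0.0004 -0.1832 -0.9831  1.3941]
 [ 0.      0.      0.      1.    ]]
bin 0.87 [0.5157 0.1405 0.0036] [247.6448 249.4973]
bin 0.55 [0.3542 0.1822 0.0038] [229.0886 309.8862]
bin 0.18 [ 0.4403 -0.1648  0.0098] [361.9799 280.3264]
bin_wall 0.67 [0.5143 0.1393 0.0022] [248.1422 250.1199]
bin_wall 0.56 [0.3512 0.1802 0.0007] [229.9615 311.113 ]
bin_hole 0.85 [0.3527 0.1797 0.0007] [230.2032 310.5673]
bin_hole 0.57 [0.5116 0.1445 0.0007] [246.2125 251.1144]
board 0.7 [ 0.434  -0.1664  0.0106] [362.6185 282.7123]
board 0.51 [0
[... 1448 characters left out ...]
5742 -0.4278  0.0237] [409.368  421.2206]
slot_end 0.75 [0.5006 0.1559 0.0323] [296.7454 241.2187]
slot_end 0.6 [0.3439 0.1857 0.0385] [240.5195 245.2569]
spool 0.88 [ 0.7071 -0.012   0.0482] [387.097  260.5542]
spray 0.92 [0.5061 0.3916 0.1163] [275.8391 171.0197]
jar 0.67 [ 0.4325 -0.1901  0.0658] [309.6727 336.8705]
jar 0.65 [0.7285 0.1212 0.0436] [374.976 228.551]
pot 0.76 [ 0.7524 -0.1675  0.026 ] [427.8461 304.4836]
pot 0.26 [0.4969 0.1592 0.0357] [295.1245 239.8944]
driver 0.85 [ 0.5737 -0.4291  0.0224] [409.3784 422.157 ]
driver 0.59 [0.5002 0.1618 0.0366] [295.9663 238.8205]
meter 0.91 [ 0.3987 -0.4697  0.0358] [336.6975 467.1876]
meter 0.2 [0.4982 0.1608 0.0344] [295.4187 239.7602]
```

View pics/top0.png

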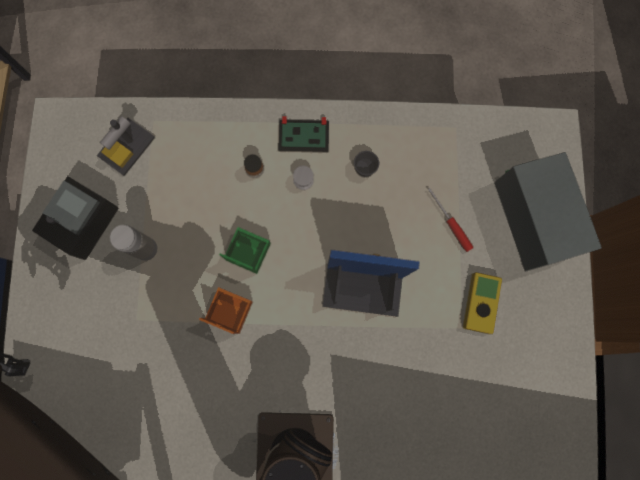

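View pics/side0.png

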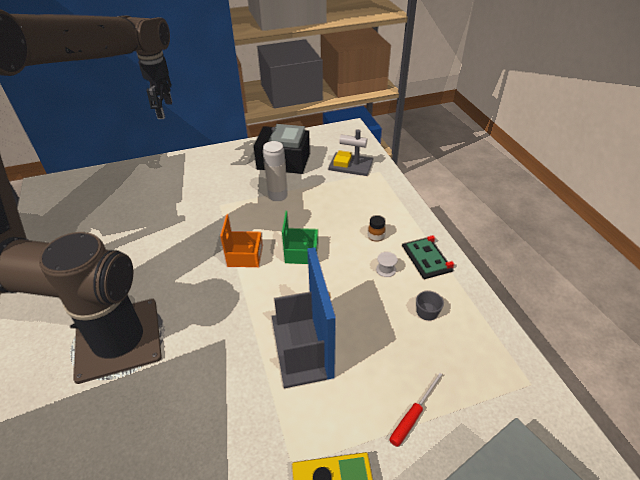

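Run:
```python
import cv2,numpy as np
a=cv2.imread("pics/top0.png")
c1=cv2.resize(a[220:280,212:282],None,fx=5.5,fy=5.5,interpolation=cv2.INTER_CUBIC)
c2=cv2.resize(a[240:324,318:428],None,fx=3.6,fy=3.6,interpolation=cv2.INTER_CUBIC)
c=np.zeros((330,785,3),np.uint8); c[:c1.shape[0],:c1.shape[1]]=c1; c[:c2.shape[0],389:389+c2.shape[1]]=c2[:330]
cv2.imwrite("pics/crop1.png",c)
```

```text
(no output)
```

View pics/crop1.png

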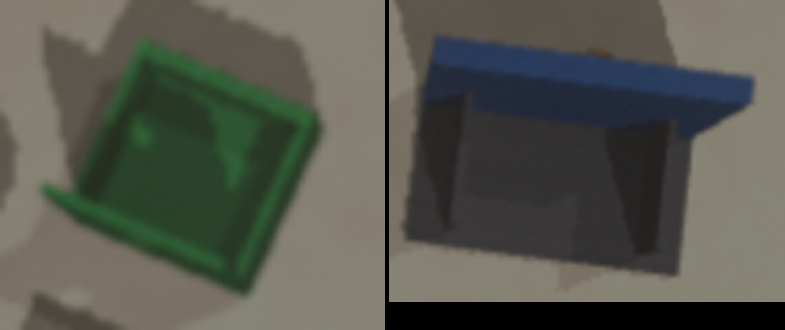

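```bash
cat >> h.py <<'E'
def plan(pos,R_t,s=None):
    "shift mm and rotvec deg in current tool axes (measured pose)"
    s=s or ctrl.get_state(); Rc=R.from_quat(s["tcp_rot"])
    return (Rc.inv()*R_t).as_rotvec(degrees=True), Rc.inv().apply(np.array(pos)-s["eef_pos"])*1000
def down(yaw,sgn=1):
    "tool down, tool y along sgn*(cos yaw, sin yaw)"
    y=sgn*np.array([np.cos(yaw),np.sin(yaw),0]); z=np.array([0,0,-1.]); return R.from_matrix(np.c_[np.cross(y,z),y,z])
E
python3 - <<'E'
from h import *
np.set_printoptions(precision=3,suppress=True)
p=ctrl.read_camera("top")
f=lambda x,y:(212+x/5.5,220+y/5.5); g=lambda x,y:(318+(x-389)/3.6,240+y/3.6)
W=atz(p,[f(140,45),f(318,122)],.055); print("wall",W,W.mean(0)); d=W[0]-W[1]; print("len",np.linalg.norm(d),"yaw",np.degrees(np.arctan2(-d[0],d[1])))
B=atz(p,[g(435,38),g(753,77)],.23); print("board",B,B.mean(0)); d=B[0]-B[1]; print(np.linalg.norm(d),"yaw",np.degrees(np.arctan2(-d[0],d[1])))
print("screw",atz(p,[g(600,52)],.189))
s=ctrl.get_state(); print(R.from_quat(s["tcp_rot"]).as_matrix())
for sg in(1,-1): print(plan([.56,.12,.30],down(np.radians(-24),sg)))
q=ctrl.read_camera("wrist"); T=np.linalg.inv(np.array(q["extrinsics"])); Rc=R.from_quat(s["tcp_rot"]); print("cam in tool",Rc.inv().apply(T[:3,3]-s["eef_pos"]),Rc.inv().apply(T[:3,2]))
E
```

```text
wall [[0.563 0.163 0.055]
 [0.529 0.078 0.055]] [0.546 0.12  0.055]
len 0.09222288783431934 yaw -22.06244669645709
board [[ 0.484 -0.074  0.23 ]
 [ 0.464 -0.272  0.23 ]] [ 0.474 -0.173  0.23 ]
0.19887877241022042 yaw -5.701865345492806
screw [[ 0.484 -0.181  0.189]]
[[-0.942  0.336  0.   ]
 [ 0.336  0.942 -0.   ]
 [-0.    -0.    -1.   ]]
(array([ 0.001,  0.001, 94.359]), array([-487.094, -373.747,  -46.669]))
(array([ -0.001,   0.001, -85.641]), array([-487.094, -373.747,  -46.669]))
cam in tool [ 0.084  0.001 -0.121] [-0.322  0.001  0.947]
```

The manual's scale: shifts go in shares of 750 mm and turns go in shares of 180 degrees. Converting my numbers, -482 mm is -0.6427, -430 mm is -0.5733, 84 degrees is 0.4667.

Emit:
send_rows(rows="0 0 0.0556 -0.0533 -0.04 -0.0267 1;0 0 0.1167 -0.1333 -0.1027 -0.0533 1;0 0 0.1722 -0.2133 -0.164 -0.0667 1;0 0 0.2333 -0.3 -0.2293 -0.0667 1;0 0 0.2889 -0.3867 -0.296 -0.0667 1;0 0 0.35 -0.48 -0.368 -0.0667 1;0 0 0.4056 -0.5733 -0.44 -0.0667 1;0 0 0.4667 -0.6427 -0.4933 -0.0627 1")

```text
time: 2.5
eef_pos: [0.4907, 0.2269, 0.3026]
tcp_rot: [0.787, 0.617, 0.001, 0.0]
contact_force: [1.2, 0.7, 0.2]
opening: 1.0
finger_force: 0.0
```

Converted, 8 degrees is 0.0444.

Emit:
send_rows(rows="0 0 0.0444 0 0 0 1;0 0 0.0444 0 0 0 1;0 0 0.0444 0 0 0 1")

```text
time: 2.88
eef_pos: [0.4896, 0.2291, 0.3021]
tcp_rot: [0.825, 0.565, 0.0, -0.0]
contact_force: [0.4, -0.2, -0.3]
opening: 0.999
finger_force: 0.0
```

Run:
```python
from h import *
np.set_printoptions(precision=4,suppress=True)
s=ctrl.get_state(); print(s["time"],s["eef_pos"],s["qpos"],R.from_quat(s["tcp_rot"]).as_matrix(),s["contact_force"])
p=ctrl.read_camera("wrist"); save(p,"w1.png")
for t in ("bin","bin_wall","bin_hole","slot_end"):
    for r in ctrl.look_for(p,t)[:3]: print(t,round(r["p"],2),w(p,r["position"]),proj(p,w(p,r["position"]))[0])
```

```text
2.875 [0.4896 0.2291 0.3021] [ 0.25   -0.0473  1.8532  0.0001  1.3356  0.6202] [[ 0.3619  0.9322  0.0001]
 [ 0.9322 -0.3619  0.0001]
 [ 0.0001  0.0001 -1.    ]] [ 0.43   -0.2058 -0.2523]
bin 0.78 [0.3356 0.1857 0.0347] [205.7199 275.668 ]
bin 0.57 [0.5129 0.1341 0.0206] [367.4081 258.1229]
bin 0.49 [ 0.4443 -0.0731  0.0124] [367.3686 403.2004]
bin_wall 0.59 [0.335  0.1899 0.0324] [204.1967 271.8835]
bin_hole 0.92 [0.3324 0.1842 0.0393] [202.6711 279.5522]
bin_hole 0.59 [0.5092 0.1371 0.0192] [363.4172 256.4357]
bin_hole 0.28 [ 0.4398 -0.0751  0.0089] [364.4171 403.3804]
slot_end 0.92 [0.5078 0.1348 0.0229] [363.253  259.7906]
slot_end 0.86 [0.3367 0.1875 0.0333] [206.2186 273.5002]
```

View pics/w1.png

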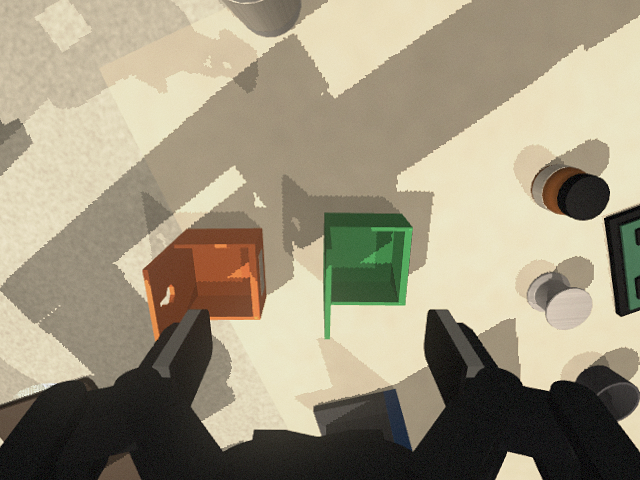

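Run:
```python
from h import *
np.set_printoptions(precision=4,suppress=True)
p=ctrl.read_camera("wrist"); t=ctrl.read_camera("top")
f=lambda x,y:(212+x/5.5,220+y/5.5)
A=[f(140,43),f(319,118)]; B=[(411,227),(406,305)]
P=[]
for a,b in zip(A,B):
    o1,d1=ray(t,a);o2,d2=ray(p,b);d1=d1[0];d2=d2[0]
    k=np.linalg.lstsq(np.c_[d1,-d2],o2-o1,rcond=None)[0]; x=o1+k[0]*d1;y=o2+k[1]*d2; P.append((x+y)/2); print((x+y)/2,np.linalg.norm(x-y))
for z in (.05,.055):
    W=atz(p,B,z); d=W[0]-W[1]; print(z,W,np.linalg.norm(d),np.degrees(np.arctan2(-d[0],d[1])))
    yaw=np.arctan2(-d[0],d[1]); c=W.mean(0)-.004*np.array([np.cos(yaw),np.sin(yaw),0]); print("wall",c)
    print(plan([c[0],c[1],.20],down(yaw)))
    # predicted outline
    b=c-.086*np.array([np.cos(yaw),np.sin(yaw),0]); 
    X=[b+R.from_euler('z',yaw).apply(v)+[0,0,-b[2]] for v in [(0,.045,.12),(0,-.045,.12),(90e-3,.045,0),(.0,.045,.0),(82e-3,.041,.055),(82e-3,-.041,.055)]]
    print(proj(p,X))
```

```text
[0.5658 0.1638 0.0506] 0.0016441628937918069
[0.5334 0.0775 0.049 ] 0.003981595528439529
0.05 [[0.5667 0.1634 0.05  ]
 [0.5353 0.0776 0.05  ]] 0.09136972218950391 -20.078232261383857
wall [0.5473 0.1218 0.05  ]
(array([ 0.0015,  0.0007, -1.2352]), array([-78.9695,  92.6482, 102.0573]))
[[325.6452 254.0798]
 [326.8949 342.923 ]
 [400.9622 214.6748]
 [323.6513 216.1168]
 [404.1249 232.9437]
 [400.0044 303.6363]]
0.055 [[0.5661 0.1653 0.055 ]
 [0.5351 0.0806 0.055 ]] 0.09014540529794048 -20.07823226138393
wall [0.5468 0.1243 0.055 ]
(array([ 0.0015,  0.0007, -1.2352]), array([-76.7885,  91.338 , 102.0573]))
[[324.1425 251.7164]
 [325.5244 340.9549]
 [399.9732 212.8614]
 [322.5345 214.305 ]
 [403.0147 230.9264]
 [398.9668 301.8807]]
```

Converted, 170 mm is 0.2267, 150 mm is 0.2, -1 degrees is -0.0056.

Emit:
send_rows(rows="0 0 -0.0056 -0.04 0.0467 0.0267 0.3;0 0 -0.0056 -0.104 0.1227 0.08 0.3;0 0 -0.0056 -0.104 0.1227 0.1467 0.3;0 0 -0.0056 -0.104 0.1227 0.2 0.3;0 0 -0.0056 -0.104 0.1227 0.2267 0.3;0 0 -0.0056 -0.104 0.1227 0.2267 0.3")

```text
time: 3.98
eef_pos: [0.5456, 0.1224, 0.1299]
tcp_rot: [0.821, 0.571, -0.002, -0.001]
contact_force: [0.7, 0.4, -0.1]
opening: 0.648
finger_force: 0.0
```

Run:
```python
from h import *
np.set_printoptions(precision=4,suppress=True)
s=ctrl.get_state(); print(s["time"],s["eef_pos"],s["contact_force"])
print(plan([.547,.123,.043],down(np.radians(-20.1)),s))
p=ctrl.read_camera("wrist"); save(p,"w2.png")
```

```text
3.975 [0.5456 0.1224 0.1299] [ 0.6943  0.4357 -0.0546]
(array([-0.2523,  0.1061, -0.2718]), array([ 1.1541,  1.4543, 86.8514]))
```

View pics/w2.png

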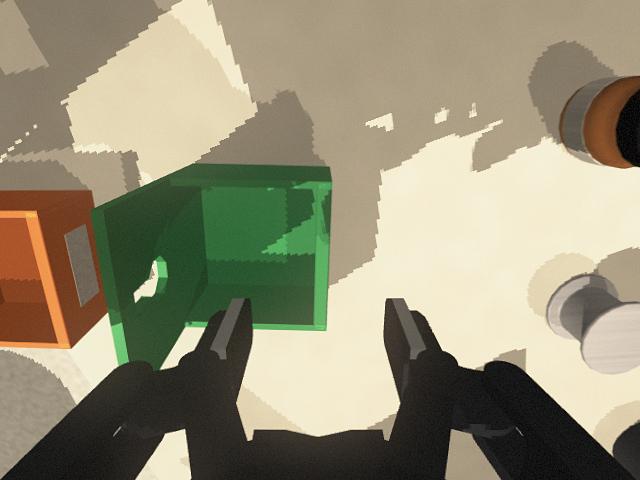

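Run:
```python
from h import *
np.set_printoptions(precision=4,suppress=True)
p=ctrl.read_camera("wrist")
W=atz(p,[(331,182),(327,330)],.055); d=W[0]-W[1]; yaw=np.arctan2(-d[0],d[1]); print(W,np.linalg.norm(d),np.degrees(yaw)); c=W.mean(0)-.004*np.array([np.cos(yaw),np.sin(yaw),0]); print(c)
print(plan([*c[:2],.043],down(yaw)))
```

```text
[[0.5686 0.1641 0.055 ]
 [0.536  0.0798 0.055 ]] 0.09035141349960123 -21.199210524255427
[0.5486 0.1234 0.055 ]
(array([ 0.0684, -0.0288,  0.8404]), array([ 0.9266,  0.4775, 89.9464]))
```

Converted, 87 mm is 0.116, 80 mm is 0.1067, 1 degrees is 0.0056.

Emit:
send_rows(rows="0 0 0.0056 0.0013 0.0013 0.04 0.3;0 0 0.0056 0.0013 0.0013 0.08 0.3;0 0 0.0056 0.0013 0.0013 0.1067 0.3;0 0 0.0056 0.0013 0.0013 0.116 0.3;0 0 0.0056 0.0013 0.0013 0.116 0.3", grip_force=60)

```text
time: 4.7
eef_pos: [0.5488, 0.1231, 0.0455]
tcp_rot: [0.826, 0.564, 0.0, 0.0]
contact_force: [-0.2, 0.2, -0.2]
opening: 0.651
finger_force: 0.0
```

Emit:
send_rows(rows="0 0 0 0 0 0 -1;0 0 0 0 0 0 -1;0 0 0 0 0 0 -1;0 0 0 0 0 0 -1;0 0 0 0 0 0 -1;0 0 0 0 0 0 -1;0 0 0 0 0 0 -1;0 0 0 0 0 0 -1", grip_force=60)

```text
time: 5.7
eef_pos: [0.5491, 0.1231, 0.0459]
tcp_rot: [0.826, 0.564, 0.001, 0.0]
contact_force: [0.4, -0.1, 5.0]
opening: 0.083
finger_force: 60.6
```

Converted, -120 mm is -0.16, -110 mm is -0.1467.

Emit:
send_rows(rows="0 0 0 0 0 -0.02 -1;0 0 0 0 0 -0.0533 -1;0 0 0 0 0 -0.1 -1;0 0 0 0 0 -0.1467 -1;0 0 0 0 0 -0.16 -1;0 0 0 0 0 -0.16 -1")

```text
time: 6.45
eef_pos: [0.5481, 0.1231, 0.1649]
tcp_rot: [0.826, 0.564, 0.0, 0.0]
contact_force: [-0.2, -0.3, -2.6]
opening: 0.081
finger_force: 59.3
```

Run:
```python
from h import *
np.set_printoptions(precision=4,suppress=True)
s=ctrl.get_state(); print(s["time"],s["eef_pos"],s["contact_force"],s["wrist_torque"],s["opening"],s["finger_force"])
print(plan([.63,-.187,.166],down(np.radians(-5.7)),s))
t=ctrl.read_camera("top"); g=lambda x,y:(318+(x-389)/3.6,240+y/3.6)
```

```text
6.45 [0.5481 0.1231 0.1649] [-0.1708 -0.2683 -2.6371] [-0.0281 -0.1118  0.0008] 0.08088012277462932 59.33706521987915
(array([  0.0049,   0.0026, -15.6812]), array([-258.8639,  189.3132,   -1.1174]))
```

Converted, -259 mm is -0.3453, 189 mm is 0.252, -15.5 degrees is -0.0861.

Emit:
send_rows(rows="0 0 0 0.02 0.0533 0 -1;0 0 0 0.0267 0.1067 0 -1;0 0 -0.0222 -0.0267 0.1467 0 -1;0 0 -0.0444 -0.0933 0.1667 0 -1;0 0 -0.0667 -0.16 0.1907 0 -1;0 0 -0.0833 -0.2333 0.216 0 -1;0 0 -0.0861 -0.3 0.2387 0 -1;0 0 -0.0861 -0.3453 0.252 0 -1")

```text
time: 7.5
eef_pos: [0.6283, -0.189, 0.1619]
tcp_rot: [0.743, 0.669, -0.001, -0.002]
contact_force: [0.5, -0.1, -2.1]
opening: 0.082
finger_force: 59.4
```

Emit:
send_rows(rows="0 0 0 0 0 0 -1;0 0 0 0 0 0 -1")

```text
time: 7.75
eef_pos: [0.629, -0.1861, 0.1628]
tcp_rot: [0.743, 0.67, -0.0, -0.002]
contact_force: [0.2, 0.5, -2.3]
opening: 0.083
finger_force: 59.4
```

Run:
```python
from h import *
np.set_printoptions(precision=4,suppress=True)
s=ctrl.get_state(); print(s["time"],s["eef_pos"],s["contact_force"],s["qpos"])
print(plan([.63,-.187,.166],down(np.radians(-5.7)),s))
c=[]
for n in ("wrist","top","side"):
    p=ctrl.read_camera(n); save(p,n+"3.png")
    for t in ("bin_hole","rail_mid","board_top","slot_end"):
        for r in ctrl.look_for(p,t)[:2]: print(n,t,round(r["p"],2),w(p,r["position"]),proj(p,w(p,r["position"]))[0])
a=cv2.imread("pics/top3.png")[215:275,320:430]; a=cv2.resize(a,(792,432),interpolation=cv2.INTER_CUBIC); cv2.imwrite("pics/crop3.png",a)
```

```text
7.75 [ 0.629  -0.1861  0.1628] [ 0.2283  0.4784 -2.3214] [-0.4424  0.3297  1.6946  0.0007  1.1212 -0.3397]
(array([-0.1979, -0.1093, -0.1997]), array([-0.7493,  1.067 , -3.1738]))
wrist bin_hole 0.77 [ 0.5531 -0.1646  0.1607] [112.9879 306.8547]
wrist rail_mid 0.84 [ 0.4863 -0.1196  0.0785] [ 53.7516 172.2694]
wrist board_top 0.82 [ 0.4797 -0.1169  0.0763] [ 44.1256 168.2481]
wrist slot_end 0.63 [ 0.5527 -0.165   0.1655] [105.5806 314.5252]
top bin_hole 0.8 [0.3512 0.1784 0.0045] [230.4222 311.1053]
top bin_hole 0.5 [ 0.5407 -0.2118  0.1993] [390.382  229.7675]
top rail_mid 0.61 [ 0.4293 -0.2205  0.0064] [382.8973 285.0874]
top rail_mid 0.42 [ 0.5434 -0.2175  0.2026] [393.0648 228.4193]
top slot_end 0.58 [0.3469 0.1867 0.0022] [227.3405 312.6649]
top slot_end 0.38 [ 0.5418 -0.2179  0.2017] [393.1969 229.2008]
side bin_hole 0.68 [0.3382 0.1858 0.0354] [238.675  246.4904]
side bin_hole 0.59 [ 0.5825 -0.1956  0.1536] [373.541  297.7727]
side board_top 0.8 [ 0.4317 -0.1897  0.0657] [309.2818 336.8619]
side slot_end 0.85 [ 0.5802 -0.2005  0.1504] [373.3909 300.5999]
side slot_end 0.61 [0.3461 0.1882 0.0425] [240.9059 243.4913]
```

View pics/wrist3.png

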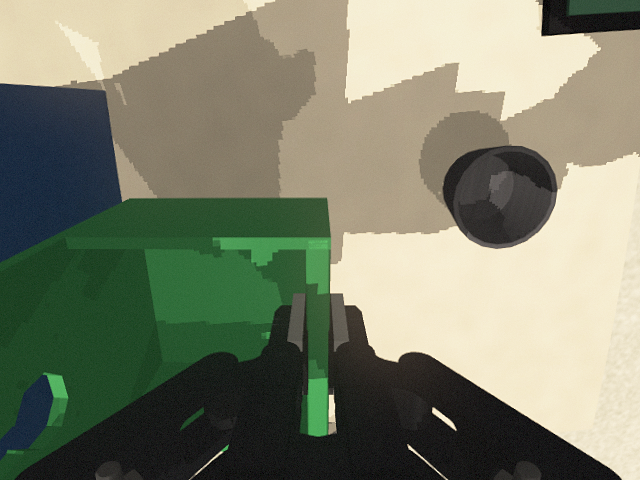

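View pics/crop3.png

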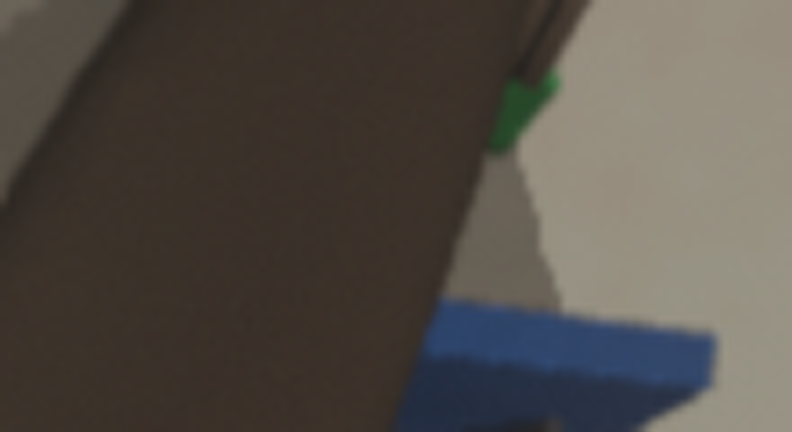

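Run:
```python
from h import *
np.set_printoptions(precision=4,suppress=True)
a=cv2.imread("pics/top0.png").astype(int); t=ctrl.read_camera("top")
b,g,r=a[...,0],a[...,1],a[...,2]
blue=(b-r>25)
# front edge: subpixel per column via upper transition
pts=[]
for u in range(334,417):
    if 370<=u<=384: continue
    col=(b-r)[244:266,u].astype(float); m=col.max(); i=np.argmax(col>m/2); pts.append((u,244+i-1+(m/2-col[i-1])/(col[i]-col[i-1])+0.0))
pts=np.array(pts); k=np.polyfit(pts[:,0],pts[:,1],1); print("edge",k,np.abs(np.polyval(k,pts[:,0])-pts[:,1]).max())
for v in (252,254): print(v,(b-r)[v,326:336])
for v in (262,264): print(v,(b-r)[v,414:424])
print((r-b)[251:258,368:386])
W=atz(t,[(340,np.polyval(k,340)),(410,np.polyval(k,410))],.23); d=W[0]-W[1]; yaw=np.arctan2(-d[0],d[1]); print(W,"yaw",np.degrees(yaw))
p=ctrl.read_camera("wrist"); s=ctrl.get_state(); zt=s["eef_pos"][2]+.009
Rc=R.from_quat(s["tcp_rot"])
for uv in [(330,238),(305,238),(328,436),(330,248)]: print(uv,Rc.inv().apply(atz(p,[uv],zt)[0]-s["eef_pos"])*1000)
```

```text
edge [  0.1331 205.6997] 0.27546083428910606
252 [-16 -16 -17 -15   1  34  45  45  45  46]
254 [-16 -16 -16  -9  20  41  44  45  45  47]
262 [ 46  45  44  45  37  11 -16 -18 -18 -18]
264 [ 47  48  47  47  34   5 -16 -18 -19 -18]
[[ 16  16  15  16  16  16  16  15  16  17  17  16  16  16  16  16  16  16]
 [ 17  15  17  16  16  16  16  16  17  16  16  16  16  17  16  16  16  17]
 [ 14  14  16  16  16  18  20  22  20  19  18  17  16  17  17  17  16  16]
 [ -7  -2   4   8  11  18  23  29  30  30  27  22  16  15  16  16  16  16]
 [-38 -32 -28 -23 -26 -22 -19  -5   6  16  20  15  12  13  13  15  14  15]
 [-50 -49 -47 -48 -48 -49 -49 -41 -35 -29 -25 -27 -25 -19 -11  -7  -3   3]
 [-51 -50 -50 -50 -51 -51 -52 -49 -50 -49 -48 -50 -49 -46 -40 -38 -36 -29]]
[[ 0.4839 -0.0943  0.23  ]
 [ 0.4666 -0.2511  0.23  ]] yaw -6.295365066235877
(330, 238) [45.1326  3.1459 -8.9998]
(305, 238) [45.1253 -4.702  -9.0002]
(328, 436) [-36.4352   3.3545  -8.9999]
(330, 248) [41.78    3.1838 -8.9998]
```

Run:
```python
from h import *
np.set_printoptions(precision=4,suppress=True)
t=ctrl.read_camera("top"); k=[.1331,205.6997]
E=atz(t,[(u,k[0]*u+k[1]) for u in (330.7,419.3)],.23); mid=E.mean(0); d=E[0]-E[1]; print(E,mid,np.linalg.norm(d))
yaw=np.arctan2(-d[0],d[1]); print(np.degrees(yaw)); Rb=R.from_euler('z',yaw)
for uv in [(376,254.3),(376.8,254.3)]:
    S=atz(t,[uv],.192)[0]; print(S,Rb.inv().apply(S-mid)*1000)
    n=S+0; 
s=ctrl.get_state(); tcp=s["eef_pos"]; print("tcp in board",Rb.inv().apply(tcp-mid)*1000, "yaw tool",np.degrees(np.arctan2(*R.from_quat(s["tcp_rot"]).as_matrix()[[1,0],1])))
print(R.from_quat(s["tcp_rot"]).as_matrix())
# predicted image of head at candidate offsets
for y in (-12,-9,-6,-3,0):
    th=np.linspace(0,np.pi,9); X=[mid+Rb.apply([.010,y/1000+.008*np.cos(a),-.045+.008*np.sin(a)]) for a in th]; P=proj(t,X); vis=P[:,1]<k[0]*P[:,0]+k[1]; print(y,P[vis][[0,-1]].ravel(),P[4])
```

```text
[[ 0.4861 -0.0735  0.23  ]
 [ 0.4642 -0.272   0.23  ]] [ 0.4752 -0.1728  0.23  ] 0.19973117879410054
-6.297614461468639
[ 0.4837 -0.1794  0.192 ] [  9.2751  -5.6919 -38.    ]
[ 0.4838 -0.1813  0.192 ] [  9.5213  -7.5257 -38.    ]
tcp in board [155.3775   2.7374 -64.9559] yaw tool -5.890313839435381
[[ 0.1026  0.9947 -0.    ]
 [ 0.9947 -0.1026 -0.    ]
 [-0.     -0.     -1.    ]]
-12 [374.9469 254.3242 381.7814 255.2337] [378.8002 254.2906]
-9 [373.665  254.1536 380.5002 255.0633] [377.5104 254.1189]
-6 [372.3831 253.9829 379.2189 254.8928] [376.2205 253.9472]
-3 [371.101  253.8122 377.9374 254.7223] [374.9305 253.7755]
0 [369.8189 253.6415 376.6558 254.5517] [373.6403 253.6038]
```

Converted, -54 mm is -0.072, -50 mm is -0.0667, 0.3 degrees is 0.0017.

Emit:
send_rows(rows="0 0 0.0017 -0.0067 -0.0133 0.0093 -1;0 0 0.0017 -0.0133 -0.0333 0.0187 -1;0 0 0.0017 -0.0133 -0.0533 0.0187 -1;0 0 0.0017 -0.0133 -0.0667 0.0187 -1;0 0 0.0017 -0.0133 -0.072 0.0187 -1;0 0 0.0017 -0.0133 -0.072 0.0187 -1;0 0 0.0017 -0.0133 -0.072 0.0187 -1")

```text
time: 9.52
eef_pos: [0.5756, -0.1915, 0.1514]
tcp_rot: [0.744, 0.668, 0.0, 0.0]
contact_force: [-0.0, 0.4, -2.1]
opening: 0.084
finger_force: 59.5
```

```bash
cat >> h.py <<'E'
def inb():
    s=ctrl.get_state(); mid=np.array([.4752,-.1728,0]); yaw=np.radians(-6.3); Rb=R.from_euler('z',yaw)
    y=R.from_quat(s["tcp_rot"]).as_matrix()
    b=Rb.inv().apply(s["eef_pos"]-mid)*1000; b[0]-=86; b[2]+=-45.9+82-185
    print("t",round(s["time"],2),"hole in rail mm",b.round(2),"yaw",np.degrees(np.arctan2(y[1,1],y[0,1])).round(2),"F_b",Rb.inv().apply(s["contact_force"]).round(1),"M",s["wrist_torque"].round(2),"op",round(s["opening"],3))
E
python3 -c "
from h import *
inb()
p=ctrl.read_camera('side'); save(p,'side4.png'); a=cv2.imread('pics/side4.png')[220:400,240:450]; cv2.imwrite('pics/s4.png',cv2.resize(a,None,fx=3.3,fy=3.3,interpolation=cv2.INTER_CUBIC))"
```

```text
t 9.53 hole in rail mm [15.89 -7.55  2.5 ] yaw -6.17 F_b [-0.1  0.4 -2.1] M [-0.04 -0.04 -0.01] op 0.084
```

View pics/s4.png

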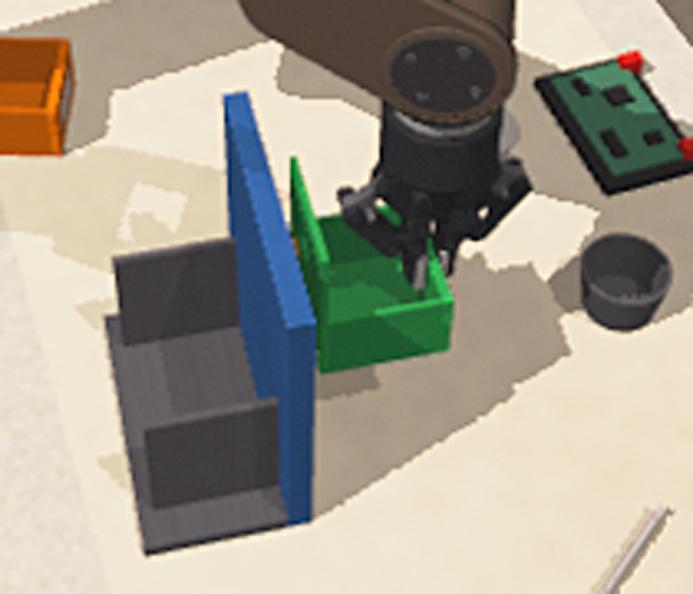

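Converted, -6 mm is -0.008, 2.5 mm is 0.0033.

Emit:
send_rows(rows="0 0 0 0 0 0.0033 -1;0 0 0 0 -0.0027 0.0033 -1;0 0 0 0 -0.004 0.0033 -1;0 0 0 0 -0.0053 0.0033 -1;0 0 0 0 -0.0067 0.0033 -1;0 0 0 0 -0.008 0.0033 -1;0 0 0 0 -0.008 0.0033 -1")

```text
time: 10.45
eef_pos: [0.5692, -0.1908, 0.1486]
tcp_rot: [0.744, 0.668, 0.0, 0.0]
contact_force: [0.4, -0.3, -2.7]
opening: 0.085
finger_force: 59.5
```

```bash
python3 -c "
from h import *
inb()"
```

```text
t 10.45 hole in rail mm [ 9.36 -7.57 -0.31] yaw -6.19 F_b [ 0.4 -0.3 -2.7] M [-0.04 -0.07 -0.04] op 0.085
```

Converted, -2 mm is -0.0027, -1 mm is -0.0013.

Emit:
send_rows(rows="0 0 0 0 -0.0013 0 -1;0 0 0 0 -0.0027 0 -1;0 0 0 0 -0.0027 0 -1;0 0 0 0 -0.0027 0 -1")

```text
time: 10.95
eef_pos: [0.5673, -0.1906, 0.1486]
tcp_rot: [0.744, 0.668, 0.0, 0.0]
contact_force: [0.3, 0.4, -1.6]
opening: 0.087
finger_force: 59.4
```

```bash
python3 -c "
from h import *
inb()"
```

```text
t 10.95 hole in rail mm [ 7.46 -7.59 -0.31] yaw -6.19 F_b [ 0.3  0.4 -1.6] M [-0.02 -0.12  0.03] op 0.087
```

Converted, -2 mm is -0.0027, -1 mm is -0.0013.

Emit:
send_rows(rows="0 0 0 0 -0.0013 0 -1;0 0 0 0 -0.0027 0 -1;0 0 0 0 -0.0027 0 -1;0 0 0 0 -0.0027 0 -1")

```text
time: 11.45
eef_pos: [0.5652, -0.1903, 0.1486]
tcp_rot: [0.744, 0.668, 0.0, 0.0]
contact_force: [-0.5, -0.4, -3.2]
opening: 0.083
finger_force: 59.4
```

```bash
python3 -c "
from h import *
inb()"
```

```text
t 11.45 hole in rail mm [ 5.42 -7.56 -0.33] yaw -6.18 F_b [-0.4 -0.4 -3.2] M [-0.02 -0.13 -0.  ] op 0.083
```

Converted, -2 mm is -0.0027, -1 mm is -0.0013.

Emit:
send_rows(rows="0 0 0 0 -0.0013 0 -1;0 0 0 0 -0.0027 0 -1;0 0 0 0 -0.0027 0 -1;0 0 0 0 -0.0027 0 -1")

```text
time: 11.95
eef_pos: [0.5632, -0.1901, 0.1485]
tcp_rot: [0.744, 0.668, -0.0, 0.0]
contact_force: [0.4, -0.3, -1.6]
opening: 0.081
finger_force: 59.4
```

```bash
python3 -c "
from h import *
inb()"
```

```text
t 11.95 hole in rail mm [ 3.41 -7.55 -0.36] yaw -6.18 F_b [ 0.4 -0.3 -1.6] M [ 0.05 -0.11  0.02] op 0.081
```

Converted, -2 mm is -0.0027, -1 mm is -0.0013.

Emit:
send_rows(rows="0 0 0 0 -0.0013 0 -1;0 0 0 0 -0.0027 0 -1;0 0 0 0 -0.0027 0 -1;0 0 0 0 -0.0027 0 -1")

```text
time: 12.45
eef_pos: [0.5613, -0.1899, 0.1485]
tcp_rot: [0.744, 0.668, -0.0, 0.0]
contact_force: [-0.2, 0.2, -1.7]
opening: 0.086
finger_force: 59.5
```

Converted, -1 mm is -0.0013.

Emit:
send_rows(rows="0 0 0 0 -0.0013 0 -1;0 0 0 0 -0.0013 0 -1;0 0 0 0 -0.0013 0 -1")

```text
time: 12.82
eef_pos: [0.561, -0.1899, 0.1487]
tcp_rot: [0.744, 0.668, 0.001, 0.001]
contact_force: [5.2, -1.0, -3.8]
opening: 0.085
finger_force: 59.1
```

```bash
python3 -c "
from h import *
inb()"
```

```text
t 12.82 hole in rail mm [ 1.18 -7.59 -0.24] yaw -6.19 F_b [ 5.3 -0.4 -3.8] M [-0.1  -0.75  0.06] op 0.085
```

Converted, 7 mm is 0.0093, 5 mm is 0.0067.

Emit:
send_rows(rows="0 0 0 0 0 0.0013 -1;0 0 0 0 0 0.004 -1;0 0 0 0 0 0.0067 -1;0 0 0 0 0 0.0093 -1;0 0 0 0 0 0.0093 -1", grip_force=100)

```text
time: 13.45
eef_pos: [0.5609, -0.1901, 0.1423]
tcp_rot: [0.744, 0.668, 0.0, 0.001]
contact_force: [5.5, 0.2, 1.2]
opening: 0.074
finger_force: 99.5
```

```bash
python3 -c "
from h import *
inb()"
```

```text
t 13.45 hole in rail mm [ 1.09 -7.75 -6.65] yaw -6.19 F_b [5.4 0.8 1.2] M [-0.03 -0.62  0.06] op 0.074
```

Converted, 7 mm is 0.0093, 6 mm is 0.008.

Emit:
send_rows(rows="0 0 0 0 0 0.002 -1;0 0 0 0 0 0.004 -1;0 0 0 0 0 0.006 -1;0 0 0 0 0 0.008 -1;0 0 0 0 0 0.0093 -1;0 0 0 0 0 0.0093 -1")

```text
time: 14.2
eef_pos: [0.5609, -0.1901, 0.1351]
tcp_rot: [0.744, 0.668, 0.0, 0.001]
contact_force: [6.7, -0.6, 4.3]
opening: 0.075
finger_force: 99.7
```

```bash
python3 -c "
from h import *
inb()"
```

```text
t 14.2 hole in rail mm [  1.09  -7.82 -13.79] yaw -6.19 F_b [6.7 0.2 4.3] M [-0.06 -0.72  0.03] op 0.075
```

Converted, 6 mm is 0.008, 5.5 mm is 0.0073.

Emit:
send_rows(rows="0 0 0 0 0 0.002 -1;0 0 0 0 0 0.004 -1;0 0 0 0 0 0.006 -1;0 0 0 0 0 0.0073 -1;0 0 0 0 0 0.008 -1;0 0 0 0 0 0.008 -1")

```text
time: 14.95
eef_pos: [0.5609, -0.1902, 0.1292]
tcp_rot: [0.744, 0.668, 0.0, 0.001]
contact_force: [5.2, -1.7, 4.4]
opening: 0.077
finger_force: 99.7
```

```bash
python3 -c "
from h import *
inb()"
```

```text
t 14.95 hole in rail mm [  1.12  -7.91 -19.72] yaw -6.19 F_b [ 5.3 -1.1  4.4] M [-0.07 -0.76  0.03] op 0.077
```

Converted, 1.3 mm is 0.0017, 0.7 mm is 0.0009.

Emit:
send_rows(rows="0 0 0 0 0 0.0009 -1;0 0 0 0 0 0.0017 -1;0 0 0 0 0 0.0017 -1")

```text
time: 15.32
eef_pos: [0.5609, -0.1902, 0.1278]
tcp_rot: [0.744, 0.668, 0.0, 0.001]
contact_force: [4.7, -0.9, 3.7]
opening: 0.076
finger_force: 99.7
```

Emit:
send_rows(rows="0 0 0 0 0 0.0007 -1;0 0 0 0 0 0.0007 -1")

```text
time: 15.58
eef_pos: [0.5609, -0.1902, 0.1274]
tcp_rot: [0.744, 0.668, 0.0, 0.001]
contact_force: [5.4, -0.3, 3.7]
opening: 0.075
finger_force: 99.7
```

Converted, 0.5 mm is 0.0007.

Emit:
send_rows(rows="0 0 0 0 0 0.0007 -1;0 0 0 0 0 0.0007 -1")

```text
time: 15.82
eef_pos: [0.5609, -0.1902, 0.1269]
tcp_rot: [0.744, 0.668, 0.0, 0.001]
contact_force: [5.1, -1.0, 3.7]
opening: 0.071
finger_force: 99.7
```

```bash
python3 -c "
from h import *
inb()"
```

```text
t 15.82 hole in rail mm [  1.13  -7.9  -21.96] yaw -6.19 F_b [ 5.2 -0.4  3.7] M [-0.05 -0.7  -0.01] op 0.071
```

Converted, 0.5 mm is 0.0007.

Emit:
send_rows(rows="0 0 0 0 0 0.0007 -1;0 0 0 0 0 0.0007 -1")

```text
time: 16.08
eef_pos: [0.5609, -0.1902, 0.1268]
tcp_rot: [0.744, 0.668, 0.0, 0.001]
contact_force: [4.2, -0.4, 5.8]
opening: 0.079
finger_force: 100.0
```

Converted, 0.5 mm is 0.0007.

Emit:
send_rows(rows="0 0 0 0 0 0.0007 -1;0 0 0 0 0 0.0007 -1")

```text
time: 16.32
eef_pos: [0.5609, -0.1902, 0.1266]
tcp_rot: [0.744, 0.668, 0.0, 0.001]
contact_force: [3.7, 0.2, 7.7]
opening: 0.077
finger_force: 100.4
```

Converted, 0.4 mm is 0.0005.

Emit:
send_rows(rows="0 0 0 0 0 0.0005 -1;0 0 0 0 0 0.0005 -1")

```text
time: 16.58
eef_pos: [0.561, -0.1902, 0.1265]
tcp_rot: [0.744, 0.668, 0.0, 0.001]
contact_force: [3.2, -0.7, 7.5]
opening: 0.076
finger_force: 100.5
```

Converted, 0.4 mm is 0.0005.

Emit:
send_rows(rows="0 0 0 0 0 0.0005 -1;0 0 0 0 0 0.0005 -1", grip_force=30)

```text
time: 16.82
eef_pos: [0.561, -0.1903, 0.1264]
tcp_rot: [0.744, 0.668, 0.0, 0.001]
contact_force: [2.8, 0.8, 8.9]
opening: 0.079
finger_force: 100.7
```

Emit:
send_rows(rows="0 0 0 0 0 0 -0.6;0 0 0 0 0 0 -0.3;0 0 0 0 0 0 0;0 0 0 0 0 0 0;0 0 0 0 0 0 0;0 0 0 0 0 0 0")

```text
time: 17.58
eef_pos: [0.5602, -0.1898, 0.1244]
tcp_rot: [0.744, 0.668, -0.0, -0.0]
contact_force: [-0.1, -0.0, 0.6]
opening: 0.5
finger_force: 0.0
```

```bash
python3 -c "
from h import *
inb()
p=ctrl.read_camera('side'); save(p,'side5.png'); a=cv2.imread('pics/side5.png')[220:400,240:450]; cv2.imwrite('pics/s5.png',cv2.resize(a,None,fx=3.3,fy=3.3,interpolation=cv2.INTER_CUBIC))"
```

```text
t 17.57 hole in rail mm [  0.39  -7.56 -24.48] yaw -6.18 F_b [-0.1 -0.   0.6] M [ 0.08 -0.   -0.01] op 0.5
```

View pics/s5.png

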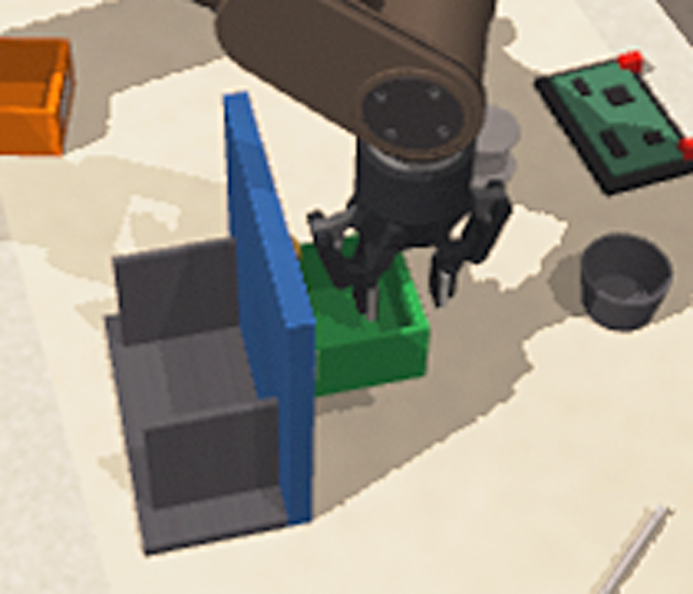

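Converted, -150 mm is -0.2, -130 mm is -0.1733.

Emit:
send_rows(rows="0 0 0 0 0 -0.02 0;0 0 0 0 0 -0.0533 0;0 0 0 0 0 -0.0933 0;0 0 0 0 0 -0.1333 0;0 0 0 0 0.0533 -0.1733 0;0 0 0 0 0.08 -0.2 0;0 0 0 0 0.08 -0.2 0;0 0 0 0 0.08 -0.2 0")

```text
time: 18.62
eef_pos: [0.619, -0.196, 0.2736]
tcp_rot: [0.744, 0.668, -0.0, -0.001]
contact_force: [0.2, -0.6, -0.8]
opening: 0.5
finger_force: 0.0
```

```bash
python3 -c "
from h import *
inb()
p=ctrl.read_camera('wrist'); save(p,'w6.png')
yaw=np.radians(-6.3); Rb=R.from_euler('z',yaw); b=np.array([.4752,-.1728,0])+Rb.apply([0.001,-.0075,.081])
print(proj(p,[b+Rb.apply(v) for v in [(.09,.045,.055),(.09,-.045,.055),(.005,.045,.12),(.005,-.045,.12),(.09,.045,0)]]).round(0))"
```

```text
t 18.62 hole in rail mm [ 59.44  -7.24 124.72] yaw -6.18 F_b [ 0.3 -0.5 -0.8] M [ 0.   -0.01 -0.05] op 0.5
[[240. 168.]
 [247. 287.]
 [ 58. 188.]
 [ 90. 333.]
 [253. 158.]]
```

View pics/w6.png

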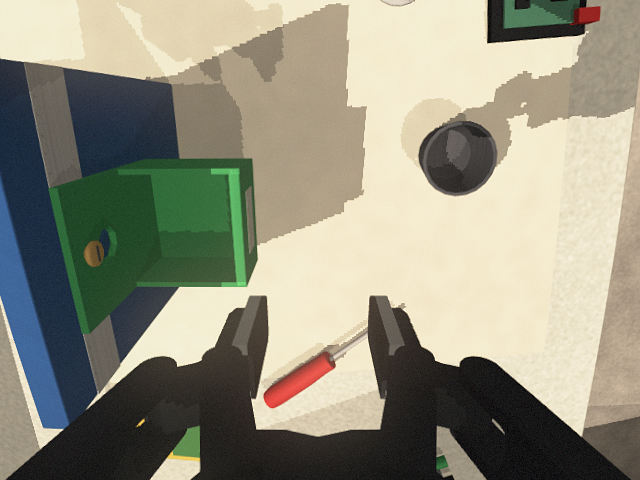

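The picture shows the brass head at (94,252) at the top of the slot, with the round hole below it at (110,240). The bin's corners sit within a few pixels of where a fully home bin should be.

```bash
python3 -c "
from plant import ctrl
print(ctrl.sign_off())"
```

```text
the job is handed in; nothing more can be done
None
```

The green bin hangs on the brass-headed screw with the shank at the slot end and its plate flush on the board; I have let go, backed the gripper clear and handed the job in at about 19 s, with no verdict returned.

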